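# Cover on the case in the sprung nest, held down for the screws

### The job

Close the open case in the spring-loaded nest with the longer of the two ribbed covers, fitted in the case mouth all round. Then, as a third hand for the colleague who will drive the screws, press the cover straight down by its rib against the springs, not jammed sideways in the case, until its flat top is level with the tops of the two fixed side cheeks, never driving the nest down to its stop. Finish while still holding it there with a steady push, without letting go; leave the shorter cover and the small white cup where they are.

Things in the scene. Friction and masses are not known exactly. Their poses are not given: they have to be found in the camera images.
- cover_grip (a point): Longer cover, to be used: aluminium plate 90x60x6 mm, screw ear at each short end (116 over ears), grip rib on top 50 long, 16 wide, 28 high, along x. Point: rib's centre, 14 mm above plate top, 20 above plate underside, 28 above the table as it lies on its lip. Rounded lip below the plate, 74x44 outside, 8 deep, enters the case mouth. z up. 0.2 kg. A half turn makes no difference.
- short_cover_grip (a point): Shorter cover of another case, not to be moved: same make, plate 64 x 46 mm, rib 36 mm long; point and axes as on the longer cover.
- case_mouth (a point): Centre of the open painted case's mouth, in the plane of its rim; sinks with the nest. Case 90 x 60 mm outside, 82 x 52 inside (4 mm play all round for the lip), an ear at each short end. x along its length, z up. Starts 72 mm above the table. With the cover seated, its plate on the rim, cover_grip is 20 mm above this point.
- cheek_top (a point): Midway between the nest's two fixed steel side cheeks, at the height of their flat tops, 69 mm above the table. Cheeks: along the middle 50 mm of the case's long sides, inner faces 74 mm apart, 12 mm thick. The seated cover's flat top is 9 mm above them before pressing; pressed level, cover_grip is 14 mm above this point. x along the case.
- nest (a joint): Travel (m) of the sprung platform that carries the case: 0 at the top, grows as it is pressed straight down, stop at 0.020. Cover top is level with the cheeks at 0.009. Spring: 5 N at the start plus 1 N per mm, so 14 N on the case when level, about 2 N of it the cover's weight. A cover just laid on does not move it.
- beaker_c (a point): Bystander: small white plastic cup, 58 mm across and 61 mm high, standing in the middle of the table; the point is on its axis 30 mm up.

How it is judged (in metres and radians):
On the way:
1. the longer cover sits in the case mouth all round, square to it (horizontal distance between cover_grip and case_mouth below 0.0055 m and angle between the x axis of cover_grip and the x axis of case_mouth, either way round below 0.09 rad and z of cover_grip in the frame of case_mouth between 0.016 and 0.0225 m), for 0.2 s.
At the end, for the whole second after the job is handed in: Longer cover seated in the case mouth (centre 5.5 mm, square 0.09 rad, plate on rim 2.5 mm, tilt 0.05 rad); nest still, 5.5 to 12.5 mm down (top level with cheeks within 3.5 mm); cover bears on the case with 9 to 25 N, side jamming included; fingers still push on it with over 4 N (all of step 1 and angle between cover_grip's own z axis and vertical below 0.05 rad and value of joint nest between 0.0055 and 0.0125 m and velocity of joint nest between -0.004 and 0.004 m/s and contact force between cover and nest between 9 and 25 N and contact force between the fingers and cover above 4 N); the arm keeps its last pose, push and grip.
It fails at once if the nest is driven down to its stop (value of joint nest above 0.0185 m).
It fails at once if the shorter cover is moved by more than 20 mm (distance of short_cover_grip from where it was at the start of the episode above 0.02 m).
It fails at once if the cup is moved by more than 20 mm (distance of beaker_c from where it was at the start of the episode above 0.02 m).
It also fails if it takes over 54 s, if anything falls off the work surface, if the arm or the gripper's body presses on something with over 40 N, if the wrist force passes 120 N, or if a joint passes its speed limit or range.

### The arm

A 6-joint arm with a two-finger parallel gripper is mounted at the origin on the work surface; the furniture and walls round the work are solid. World frame = base frame: x ahead of the robot, y to its left, z up, the work surface at z = 0. Lengths are in mm, angles in rad, forces in N, time in s.
With the tool pointing down it reaches from about 350 to 1000 mm from the base axis. Payload 7.1 kg.
Tool frame: the origin (TCP) lies at the very end of the fingers, on their centre line; the grasp point (between the pads) lies 19 mm behind it; z points along the fingers, x is the direction in which the jaws open and shut, and the axes are right-handed (so a half turn about z gives the same grasp; the last joint's range is limited). The gripper opens to 85 mm and grips with 20 to 120 N. Pads are 22 mm wide; open, the fingers measure 114 mm over their backs; the gripper's body (76 mm by 85 mm) begins 54 mm behind the grasp point. The pads swing forward as they close: fully open they stand 13 mm farther back than shut.
Start: joints at [1.27, 0.423, 1.63, -0, 1.089, -0.019], TCP at [173.771, 600.34, 231.319] pointing down, gripper open.
Joint ranges: [-3, 3], [-0.9, 2.11], [0.09, 2.58], [-1.31, 4.45], [0.11, 2.69], [-2.54, 2.54]. Speed limits (rad/s): [2.39, 2.39, 3.01, 3.14, 3.14, 3.14].

### API

Orientations are given as a unit quaternion [w, x, y, z].
In Python, from rig import sensors, cams, arm gives the robot as it stands. The module is installed in compiled form; this text tells all that it offers.
- The arm moves only by the shell command python3 -m handwheel 'ROWS' [OPENING]. ROWS is JSON, one flat list of numbers, 6 for each row, row after row: the shift along the tool's x, y, z in m, then the turn, a rotation vector about the tool's x, y, z in degrees. A call has 1 to 12 rows; each row is the pose to reach, as a shift and turn from the pose measured when the call began, along the tool's axes at that moment; what a row does not reach only later rows make up. A row lasts 1/10 s, in which the tool goes at most 50 mm and 8.59 degrees, less where a joint would pass 70% of its speed; a pose out of reach is approached as far as the arm can. A call with a gripper value outside its range is refused whole. OPENING is the gripper command: -1 is fully open, 1 is shut, values between are in proportion, set as the call begins (- or left out, the last holds). The fingers move at their own pace and stop on an object; the grip force is fixed at half the most. Time passes only in rows, so rows that repeat a pose let the fingers close. It gives the time, the measured TCP pose, the force and the opening at its end, in the units of the state.
- sensors.state(): the state, without advancing time (a new reading comes with each control period).
- cams.capture(name): name is "side" or "top" or "wrist"; returns (picture, depth): 384x512x3 uint8, red, green, blue; 384x512 float32, mm along the optical axis (not along the pixel's ray), 0 where there is no reading.
- cams.camera_info(name): a dict with "mtx" (3x3 intrinsics, pixels), "view" (4x4, takes a point from world to camera coordinates). Camera axes: x right, y down, z forward; pixel columns grow to the right and rows downward; lengths in mm; the calibration is good to about 2 mm. A picture is of the moment at which its call begins: read the wrist's pose just before it. camera_info takes no time and is no camera call; for the wrist camera it gives the pose at the moment of the call.
- arm.sign_off(): hands the job in, once; it reports no verdict.
The state is a dict: "t": time; "joint_pos": joint angles; "qvel": joint speeds; "joint_torque": joint torques, N m; "tcp_pos": TCP position; "eef_rot": TCP orientation; "wrist_force": force on the tool from outside, world axes, zero at the start; "moment": the same for the moment, N m; "finger_gap": opening from 0.0 (shut) to 1.0 (fully open).
Only numpy, scipy, OpenCV 4.12 (cv2) and the standard library are available. Lean on these libraries where they do the work, as an engineer would, in place of code of your own. Each camera call takes 0.05 s, during which the arm holds its last target. There are 200 camera calls.

## Working session

There is one attempt and no reset: what is moved stays moved. The work goes in short steps, Python scripts to look and compute and a shell command to move; the robot and the scene stay as the last step left them, time stands still between calls to the robot, and variables do not carry over. Pictures are saved under pics/ and viewed, about 8 in all and at most 12, crops included, and the job is handed in when it is done.

```bash
mkdir -p pics; cat > h.py <<'E'
import numpy as np, cv2
from rig import sensors, cams, arm
def cap(n):
    i=cams.camera_info(n); p,d=cams.capture(n); return p,d,np.array(i['mtx']),np.array(i['view'])
def cloud(d,K,V):
    v,u=np.mgrid[:d.shape[0],:d.shape[1]]
    P=np.stack([(u-K[0,2])*d/K[0,0],(v-K[1,2])*d/K[1,1],d],-1)
    W=(P-V[:3,3])@V[:3,:3]; W[d==0]=np.nan; return W
def save(n,p): cv2.imwrite('pics/'+n,cv2.cvtColor(p,cv2.COLOR_RGB2BGR))
E
python3 - <<'E'
from h import *
p,d,K,V=cap('top'); save('top.png',p); np.savez('top.npz',p=p,d=d,K=K,V=V)
print(sensors.state())
W=cloud(d,K,V); print(W[::48,::64].round(0).tolist())
E
```

```text
{'t': 0.05, 'joint_pos': array([ 1.26998123e+00,  4.23850308e-01,  1.63070459e+00, -3.07012484e-06,
        1.08861412e+00, -1.89939984e-02]), 'qvel': array([-0.00115047,  0.00069154, -0.00014343,  0.00048253,  0.00122908,
        0.00089262]), 'joint_torque': array([-6.90054858e-04, -5.58909166e+01, -2.82739645e+01, -3.16430419e-05,
        2.90190306e-03, -4.26101948e-06]), 'tcp_pos': array([173.62236533, 599.81709793, 230.53405736]), 'eef_rot': array([ 4.62580809e-04,  7.99407030e-01,  6.00789296e-01, -6.38163007e-04]), 'wrist_force': array([-0.26377147, -0.72897364, -0.41408268]), 'moment': array([0.00166888, 0.04486335, 0.02027078]), 'finger_gap': 0.9998262515974309}
[[[1809.0, 1308.0, -803.0], [1801.0, 949.0, -806.0], [1777.0, 582.0, -788.0], [1581.0, 186.0, -549.0], [1059.0, -96.0, 118.0], [1144.0, -304.0, 0.0], [971.0, -410.0, 221.0], [1735.0, -1219.0, -800.0]], [[1513.0, 1283.0, -802.0], [1501.0, 929.0, -798.0], [1492.0, 578.0, -800.0], [1376.0, 200.0, -628.0], [961.0, -94.0, 39.0], [892.0, -260.0, 143.0], [978.0, -495.0, -8.0], [1440.0, -1182.0, -798.0]], [[1233.0, 1260.0, 
[... 409 characters left out ...]
0, -2.0], [544.0, 288.0, -1.0], [538.0, 103.0, 3.0], [523.0, -79.0, 58.0], [526.0, -263.0, 13.0], [565.0, -554.0, -269.0], [497.0, -562.0, 129.0]], [[462.0, 1195.0, -804.0], [412.0, 466.0, -1.0], [406.0, 285.0, -1.0], [401.0, 104.0, 0.0], [396.0, -76.0, -3.0], [391.0, -258.0, -5.0], [385.0, -438.0, -2.0], [378.0, -582.0, 65.0]], [[227.0, 1176.0, -805.0], [280.0, 458.0, -1.0], [275.0, 281.0, -0.0], [270.0, 104.0, 0.0], [264.0, -72.0, -3.0], [259.0, -249.0, -1.0], [254.0, -426.0, -0.0], [161.0, -1030.0, -802.0]], [[2.0, 1154.0, -801.0], [154.0, 451.0, -0.0], [149.0, 278.0, -0.0], [143.0, 105.0, -2.0], [138.0, -68.0, -2.0], [133.0, -241.0, -1.0], [128.0, -414.0, 0.0], [-62.0, -1001.0, -798.0]]]
```

View pics/top.png

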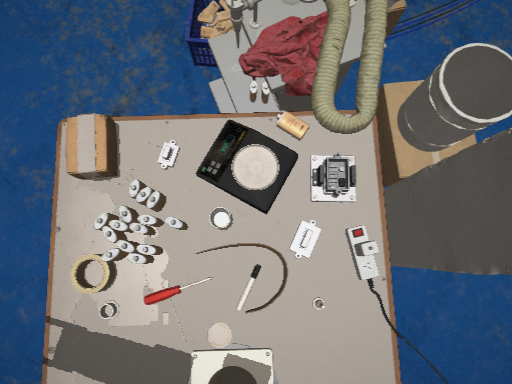

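The top view shows the longer cover at about (305,239), the shorter at (168,154), the nest at (333,177) and the cup at (220,218). Next I'll measure them.

```bash
python3 - <<'E'
from h import *
z=np.load('top.npz'); p,d,K,V=[z[k] for k in 'pdKV']; W=cloud(d,K,V)
a=cv2.resize(p[125:265,270:390],None,fx=5,fy=4.28,interpolation=cv2.INTER_CUBIC); save('c1.png',a)
for n,(u0,u1,v0,v1) in dict(long=(285,326,215,262),short=(152,184,135,172),cup=(205,236,203,234)).items():
    R=W[v0:v1,u0:u1].reshape(-1,3); R=R[np.isfinite(R[:,0])]
    for lo,hi in ((7,25),(28,50),(5,80)):
        Q=R[(R[:,2]>lo)&(R[:,2]<hi)]
        if len(Q)>5:
            r=cv2.minAreaRect(Q[:,:2].astype(np.float32)); print(n,lo,len(Q),Q.mean(0).round(1),np.array(r[0]).round(1),np.array(r[1]).round(1),round(r[2],1))
print(np.nan_to_num(W[150:206:2,308:360:2,2]).round(0).astype(int))
print(W[177,333],W[150,308],W[204,358])
E
```

```text
long 7 627 [ 394.6 -211.    14. ] [ 395.3 -212.5] [ 60.2 113.9] 63.3
long 28 117 [ 394.6 -211.    40.9] [ 395.1 -211.7] [16.6 49.5] 64.4
long 5 749 [ 394.7 -210.9   18.3] [ 386.1 -207.8] [ 60.2 140.1] 63.3
short 7 306 [648.2 170.2  13.5] [650.6 172.6] [47.  88.3] 71.6
short 28 82 [649.4 171.1  39.3] [651.1 172.2] [16.7 35.7] 71.3
short 5 394 [648.4 170.3  19.1] [650.6 172.6] [47.  88.3] 71.6
cup 7 41 [466.4  29.6  15.4] [460.4  25. ] [38.3 45.5] 43.4
cup 28 50 [467.1  32.   39.3] [461.5  27.2] [37.7 51. ] 53.2
cup 5 218 [463.4  26.5  34.2] [457.9  22. ] [53.8 54. ] 88.3
[[ 1 -4 -3  0 -1  0 -3  0  2 -1 -2 -1 -4  0 -1 -1  1 -2 -1 -1 -1 -3  2  0
  -2  1]
 [ 0 -3 -1  0 -1  0 -1  0  1  0  1  3  0  0  1  2  3 -3  0 -1  1  3  2  2
  -2 -2]
 [-2  0 -1 -2 -2  2  2  0 -2 -4  1 -2  1 -3 69 73 -1 -2 -1  2 -2 -4  0  0
   2  0]
 [ 2  8 13 12 10 15 11 12 14 12 12  9 10 71 68 70 74 13 14 15 11 12 12  2
   2  1]
 [ 2 10 13 13 17 14 12 11 11 68 72 74 69 73 73 72 72 72 72 68 71 17 16  2
  -3 -2]
 [ 1  9  9 16 12 17 11 13 43 69 53 55 51 53 56 53 51 52 57 66 70 14 12  1
   1 -3]
 [ 0 11  9 10 15  9 12 12
[... 1239 characters left out ...]
 13 11 38 38 35 37 38 63 72 72 74  0 39 38 13 14 13 12
  -2  0]
 [-2 -2 15 10 15 12  9 14 13 15 13 11 12 52 65 69 12 11 11 10  9 11 11 14
   1 -2]
 [-2 -1 12 16 17 15 10 11 13 10 13 12 15 12 13 14 12 13 13 10  8 17 14 11
  -1 -2]
 [-1 -2 10 12 16  8 15 10 12 11 10  8 11 13 10 15 13 12  9 12 10 14 16 13
   4 -2]
 [ 2 -3 10 10  7 13 10 13 14 10 11 11 12 10 14 14  8 13 11 13 11 13 11 11
  -1 -3]
 [ 0 -3  0  0  1 -2 -2 -1 -2  2  0  1 -2 -3 -1 -3  0 -4  0  0  2 -1  1  1
  -3 -2]
 [-2  2  0 -2 -4 -2  2 -3 -2 -2 -2  1  1 -2 -3 -2  6 -1  0 -1  0  0  0  2
   4  0]]
[ 559.81729726 -293.0572879    52.98210473] [ 653.58876147 -237.70064865    1.06925857] [ 4.89608960e+02 -3.72437572e+02 -3.40100154e-01]
```

View pics/c1.png

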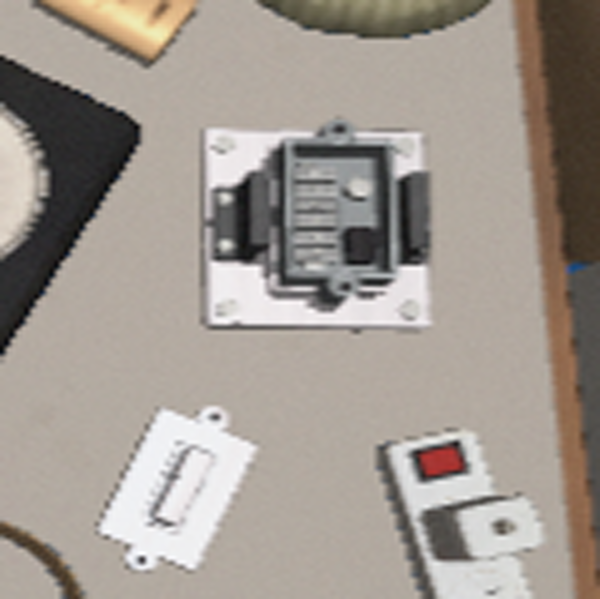

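The crop shows the case open between two cheeks with its length along world x. The long cover lies below it, rib tilted about -26°. Next I'll fit the case and add a helper for working out moves.

```bash
cat >> h.py <<'E'
from scipy.spatial.transform import Rotation as Ro
def go(xyz,jaw):
    "shift in tool axes (m) and rotvec (deg) to TCP xyz mm, tool down, tool x at jaw deg in world"
    s=sensors.state(); R=Ro.from_quat(np.roll(s['eef_rot'],-1))
    a=np.radians(jaw); c,n=np.cos(a),np.sin(a)
    cand=[Ro.from_matrix(np.array([[k*c,k*n,0],[k*n,-k*c,0],[0,0,-1]]).T) for k in(1,-1)]
    rv=min([(R.inv()*T).as_rotvec(degrees=True) for T in cand],key=np.linalg.norm)
    print('t',round(s['t'],2),'tcp',s['tcp_pos'].round(1),'F',s['wrist_force'].round(1),'gap',round(s['finger_gap'],3))
    print('shift',(R.inv().apply(np.array(xyz)-s['tcp_pos'])/1000).round(4),'rv',rv.round(2))
E
python3 - <<'E'
from h import *
z=np.load('top.npz'); p,d,K,V=[z[k] for k in 'pdKV']; W=cloud(d,K,V)
R=W[150:206,308:362].reshape(-1,3); R=R[R[:,2]>62]
near=lambda Q:print(len(Q),cv2.minAreaRect(Q[:,:2].astype(np.float32)),Q.mean(0).round(1))
y=R[:,1]
near(R[(y<-261)&(y>-327)]); 
R2=R[(y>-330)&(y<-255)&(abs(R[:,0]-558)<44)]; near(R2)
for x0 in range(500,625,8):
    q=R[abs(R[:,0]-x0)<4]; print(x0,np.sort(q[:,1]).round(0).astype(int).tolist())
go((400,200,230),64); go((395,-211.5,200),64.4)
E
```

```text
249 ((566.3018188476562, -294.0115661621094), (114.30096435546875, 65.38168334960938), 0.41640615463256836) [ 564.  -290.6   70.1]
246 ((557.5764770507812, -292.6842041015625), (87.23735809326172, 74.86566925048828), 0.5614704489707947) [ 551.2 -289.1   69.8]
500 []
508 [-304, -302, -301, -299, -299, -297, -296, -295, -293]
516 [-308, -308, -306, -305, -304, -304, -302, -302, -301, -300, -299, -299, -297, -296, -296, -294, -294, -294, -292, -291, -290, -290]
524 [-330, -330, -330, -327, -326, -326, -326, -326, -324, -322, -321, -321, -319, -318, -318, -316, -316, -315, -314, -313, -312, -311, -310, -308, -307, -306, -304, -303, -302, -300, -300, -297, -297, -294, -294, -294, -292, -292, -291, -288, -288, -288, -287, -286, -284, -284, -281, -281, -279, -278, -276, -275, -273, -273, -271, -270]
532 [-330, -330, -330, -328, -327, -327, -326, -326, -326, -274, -273, -273, -271, -270, -270]
540 [-348, -348, -345, -342, -339, -339, -338, -328, -328, -327, -327, -327, -326, -274, -274, -274, -271, -271, -271, -270, -270, -261, -258, -253]
548 [-348, -348, -347, -347, -346, -343, -343, -342,
[... 1581 characters left out ...]
2, -321, -319, -315, -310, -308, -306, -304, -302, -299, -294, -288, -276, -275, -275, -274, -273, -273]
612 [-328, -320, -318, -317, -315, -314, -312, -311, -311, -311, -310, -309, -306, -306, -306, -303, -303, -303, -302, -300, -300, -298, -298, -297, -297, -296, -295, -294, -292, -292, -291, -290, -289, -288, -287, -286, -284, -283, -283, -281, -281, -280, -279, -278, -277, -276, -274]
620 [-309, -309, -307, -306, -306, -305, -303, -303, -302, -302, -301, -298, -298, -295]
t 0.05 tcp [173.6 599.8 230.5] F [-0.3 -0.7 -0.4] gap 1.0
shift [-0.3211  0.3286  0.001 ] rv [0.01 0.09 9.85]
t 0.05 tcp [173.6 599.8 230.5] F [-0.3 -0.7 -0.4] gap 1.0
shift [-0.7177  0.4383  0.0317] rv [0.01 0.09 9.45]
```

The case mouth comes out near (565,-301) with yaw about -2°, and the cheek midpoint agrees. Next I'll drive to above the cover by way of (400,200).

```bash
python3 -m handwheel '[-0.321,0.329,0,0,0,9.5,-0.321,0.329,0,0,0,9.5,-0.321,0.329,0,0,0,9.5,-0.321,0.329,0,0,0,9.5,-0.321,0.329,0,0,0,9.5,-0.321,0.329,0,0,0,9.5,-0.321,0.329,0,0,0,9.5,-0.321,0.329,0,0,0,9.5,-0.718,0.438,0,0,0,9.5,-0.718,0.438,0,0,0,9.5,-0.718,0.438,0,0,0,9.5,-0.718,0.438,0,0,0,9.5]' -1
python3 -c "
from h import *
go((395,-211.5,180),64.4)"
```

```text
t: 1.25
tcp_pos: [380.5, 50.6, 231.2]
eef_rot: [0.0, 0.846, 0.533, -0.001]
wrist_force: [1.2, 0.4, -0.3]
finger_gap: 0.997
t 1.25 tcp [380.5  50.6 231.2] F [ 1.2  0.4 -0.3] gap 0.997
shift [-0.23    0.1264  0.0516] rv [ 0.01  0.09 -0.02]
```

```bash
python3 -m handwheel '[-0.23,0.126,0.052,0,0,0,-0.23,0.126,0.052,0,0,0,-0.23,0.126,0.052,0,0,0,-0.23,0.126,0.052,0,0,0,-0.23,0.126,0.052,0,0,0,-0.23,0.126,0.052,0,0,0,-0.23,0.126,0.052,0,0,0,-0.23,0.126,0.052,0,0,0,-0.23,0.126,0.052,0,0,0,-0.23,0.126,0.052,0,0,0]'
python3 - <<'E'
from h import *
p,d,K,V=cap('wrist'); save('w1.png',p); W=cloud(d,K,V); np.savez('w1.npz',p=p,d=d,K=K,V=V)
m=np.linalg.norm(W[...,:2]-[395,-211.5],axis=-1)<75
for lo,hi in((9,20),(36,50)):
    Q=W[m&(W[...,2]>lo)&(W[...,2]<hi)]; print(len(Q),Q.mean(0).round(1) if len(Q) else '',cv2.minAreaRect(Q[:,:2].astype(np.float32)) if len(Q) else '')
go((395,-211.5,180),64.4)
E
```

```text
t: 2.25
tcp_pos: [394.7, -210.2, 179.8]
eef_rot: [0.0, 0.846, 0.533, -0.001]
wrist_force: [-0.2, -0.3, -0.5]
finger_gap: 1.0
4447 [ 392.  -211.4   14.1] ((395.1932067871094, -213.11077880859375), (60.23271560668945, 115.05644226074219), 63.13304138183594)
871 [ 394.4 -212.7   41.6] ((395.7774963378906, -213.014404296875), (15.912384033203125, 50.1788330078125), 64.05618286132812)
t 2.3 tcp [ 394.8 -210.3  179.8] F [0.3 0.5 0.7] gap 1.003
shift [-0.001   0.0007 -0.0002] rv [0.02 0.09 0.08]
```

View pics/w1.png

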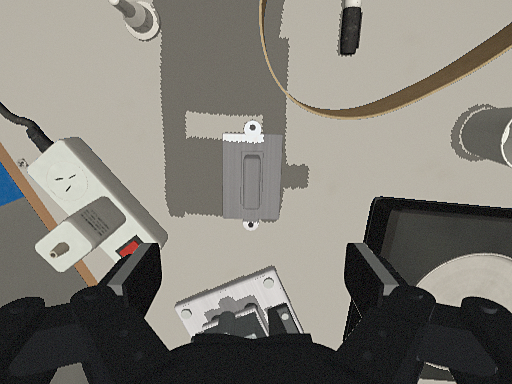

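The wrist view shows the rib at about (252,180), clear of the strip and the scale. The cover is at about (395.4,-212.5) with the jaws at 63.7°. I'll go down with the jaws half open.

```bash
python3 -c "
from h import *
go((395.4,-212.5,17.5),63.8)"
python3 -m handwheel '[-0.0015,0.002,0.05,0,0,0.6,-0.0015,0.002,0.1,0,0,0.6,-0.0015,0.002,0.13,0,0,0.6,-0.0015,0.002,0.145,0,0,0.6,-0.0015,0.002,0.155,0,0,0.6,-0.0015,0.002,0.162,0,0,0.6,-0.0015,0.002,0.162,0,0,0.6,-0.0015,0.002,0.162,0,0,0.6]' -0.1
```

```text
t 2.3 tcp [ 394.8 -210.3  179.8] F [0.3 0.5 0.7] gap 1.003
shift [-0.0015  0.0015  0.1623] rv [0.02 0.09 0.68]
t: 3.1
tcp_pos: [396.4, -212.9, 18.5]
eef_rot: [0.001, 0.849, 0.529, -0.0]
wrist_force: [0.3, 0.4, 0.3]
finger_gap: 0.549
```

```bash
python3 -m handwheel '[0,0,0.001,0,0,0,0,0,0.001,0,0,0,0,0,0.001,0,0,0,0,0,0.001,0,0,0,0,0,0.001,0,0,0,0,0,0.001,0,0,0,0,0,0.001,0,0,0,0,0,0.001,0,0,0]' 1
python3 -m handwheel '[0,0,-0.03,0,0,0,0,0,-0.07,0,0,0,0,0,-0.12,0,0,0,0,0,-0.16,0,0,0,0,0,-0.16,0,0,0]'
python3 -c "
from h import *
go((480,-257,195),88)"
```

```text
t: 3.9
tcp_pos: [396.9, -213.2, 18.3]
eef_rot: [0.002, 0.849, 0.529, 0.0]
wrist_force: [-1.4, 0.3, 6.2]
finger_gap: 0.173
t: 4.4
tcp_pos: [399.4, -214.4, 183.5]
eef_rot: [0.006, 0.849, 0.529, 0.003]
wrist_force: [0.8, -0.0, -3.3]
finger_gap: 0.173
t 4.4 tcp [ 399.4 -214.4  183.5] F [ 0.8 -0.  -3.3] gap 0.173
shift [-0.0028  0.0913 -0.0103] rv [  0.73   0.29 -24.13]
```

The cover is gripped at gap 0.173 and lifted. I'll turn it and move to where the wrist camera can see both the cover and the case.

```bash
python3 -m handwheel '[-0.003,0.091,-0.01,0.7,0.3,-8,-0.003,0.091,-0.01,0.7,0.3,-16,-0.003,0.091,-0.01,0.7,0.3,-24.1,-0.003,0.091,-0.01,0.7,0.3,-24.1,-0.003,0.091,-0.01,0.7,0.3,-24.1,-0.003,0.091,-0.01,0.7,0.3,-24.1,-0.003,0.091,-0.01,0.7,0.3,-24.1]'
python3 - <<'E'
from h import *
go((480,-257,195),87.7)
p,d,K,V=cap('wrist'); save('w2.png',p); W=cloud(d,K,V); np.savez('w2.npz',p=p,d=d,K=K,V=V)
T=sensors.state()['tcp_pos']; print(T)
m=np.linalg.norm(W[...,:2]-T[:2],axis=-1)<80
Q=W[m&(W[...,2]>140)&(W[...,2]<260)]; print(np.histogram(Q[:,2],np.arange(140,261,5)))
Q=W[m&(W[...,2]>T[2]-10)&(W[...,2]<T[2]+2)]; print(len(Q),Q.mean(0),cv2.minAreaRect(Q[:,:2].astype(np.float32)))
Q=W[(abs(W[...,2]-71)<7)&(abs(W[...,0]-565)<70)&(abs(W[...,1]+301)<60)]; print(len(Q),Q.min(0),Q.max(0))
E
```

```text
t: 5.1
tcp_pos: [478.8, -256.6, 194.3]
eef_rot: [-0.0, 0.72, 0.694, 0.0]
wrist_force: [-0.0, 0.2, -2.2]
finger_gap: 0.178
t 5.1 tcp [ 478.8 -256.6  194.3] F [-0.   0.2 -2.2] gap 0.178
shift [-0.0003  0.0012 -0.0007] rv [-0.02 -0.03  0.17]
[ 479.08272882 -256.7460817   194.50882949]
(array([   0,    0,    0,    0,    0,    0,    0,    0,    6, 5220, 5231,
        126,  290,  363,  442, 3923,  401,  285,  736,  756, 1508, 2876,
       4010, 2529]), array([140, 145, 150, 155, 160, 165, 170, 175, 180, 185, 190, 195, 200,
       205, 210, 215, 220, 225, 230, 235, 240, 245, 250, 255, 260]))
10484 [ 453.94653957 -256.3078004   190.0489048 ] ((477.0553283691406, -257.2796325683594), (60.18970489501953, 115.71783447265625), 87.60370635986328)
733 [ 520.60880638 -351.53382843   64.02652503] [ 613.25654971 -278.82356004   74.26604641]
```

View pics/w2.png

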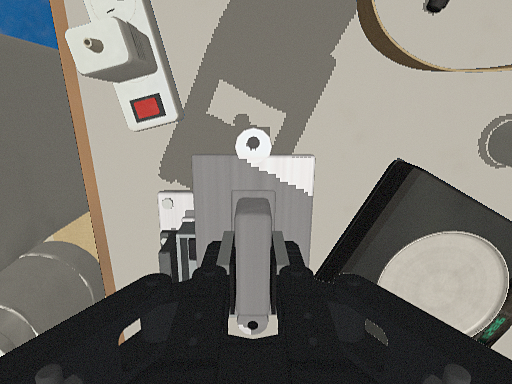

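The cover hangs squarely in the grip with its centre at TCP+(-2,-0.5) and its plate about 4.5 mm below the TCP. The grippers hide the case, so I'll refine the case pose with the side camera.

```bash
python3 - <<'E'
from h import *
z=np.load('w2.npz'); W=cloud(z['d'],z['K'],z['V'])
T=np.array([479.1,-256.7,194.5])
m=(abs(W[...,2]-189.5)<6)&(abs(W[...,0]-477)<44)&(abs(W[...,1]+257)<29)&(abs(W[...,1]+257)>12)
Q=W[m]; c=np.linalg.lstsq(np.c_[Q-[477,-257,0]][:,:2].__array__() if 0 else np.c_[Q[:,0]-477,Q[:,1]+257,np.ones(len(Q))],Q[:,2],rcond=None)[0]; print('plate slope x,y,z',c)
p,d,K,V=cap('side'); save('s1.png',p); np.savez('s1.npz',p=p,d=d,K=K,V=V); S=cloud(d,K,V)
t=np.load('top.npz'); Wt=cloud(t['d'],t['K'],t['V'])
from scipy.optimize import minimize
from scipy.spatial import cKDTree
def fit(W,n):
    Q=W[(abs(W[...,2]-72)<5)&(abs(W[...,0]-566)<70)&(abs(W[...,1]+301)<37)][:,:2]
    def cost(q):
        a=q[2]; u=(Q-q[:2])@np.array([[np.cos(a),-np.sin(a)],[np.sin(a),np.cos(a)]])
        s=lambda hx,hy:np.max(np.abs(u)-[hx,hy],axis=1)
        o=s(45,30); i=s(41,26)
        e=np.maximum(np.maximum(o,-i),0)
        ear=np.maximum(np.linalg.norm(np.abs(u)-[50,0],axis=1)-8,0)
        return np.minimum(np.minimum(e,ear),4).sum()
    best=min((minimize(cost,[566+a,-301.5+b,-.04+c],method='Nelder-Mead') for a in(-3,0,3) for b in(-2,2) for c in(-.03,.03)),key=lambda r:r.fun)
    print(n,len(Q),best.x.round(3),best.fun/len(Q))
fit(Wt,'top'); fit(S,'side')
E
```

```text
plate slope x,y,z [-5.40897831e-04  9.75325676e-06  1.89942690e+02]
top 241 [ 5.66904e+02 -3.01601e+02 -3.80000e-02] 0.06970607628933193
side 146 [ 5.65505e+02 -3.00514e+02 -2.80000e-02] 0.5320924649113038
```

View pics/s1.png

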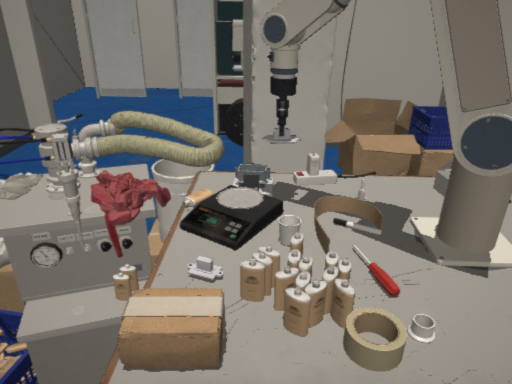

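The top and side fits agree to within about 1.5 mm: case at (566.5,-301.3), yaw -2.1°. I'll move above it.

```bash
python3 -c "
from h import *
go((568.3,-300.9,130),88.1)"
```

```text
t 5.2 tcp [ 479.3 -256.8  194.6] F [ 1.1  0.7 -2.6] gap 0.176
shift [-0.0408  0.0906  0.0647] rv [ 0.02 -0.01 -0.19]
```

```bash
python3 -m handwheel '[-0.041,0.091,0,0,0,-0.2,-0.041,0.091,0,0,0,-0.2,-0.041,0.091,0.03,0,0,-0.2,-0.041,0.091,0.065,0,0,-0.2,-0.041,0.091,0.065,0,0,-0.2,-0.041,0.091,0.085,0,0,-0.2,-0.041,0.091,0.085,0,0,-0.2,-0.041,0.091,0.085,0,0,-0.2]'
python3 - <<'E'
from h import *
go((568.3,-300.9,95),88)
p,d,K,V=cap('side'); save('s2.png',cv2.resize(p[110:210,200:340],None,fx=5,fy=5,interpolation=cv2.INTER_CUBIC))
E
```

```text
t: 6.0
tcp_pos: [568.9, -301.2, 110.9]
eef_rot: [0.0, 0.719, 0.695, 0.0]
wrist_force: [0.6, 0.1, -2.0]
finger_gap: 0.172
t 6.0 tcp [ 568.9 -301.2  110.9] F [ 0.6  0.1 -2. ] gap 0.172
shift [ 0.0003 -0.0006  0.0159] rv [0.04 0.   0.1 ]
```

View pics/s2.png

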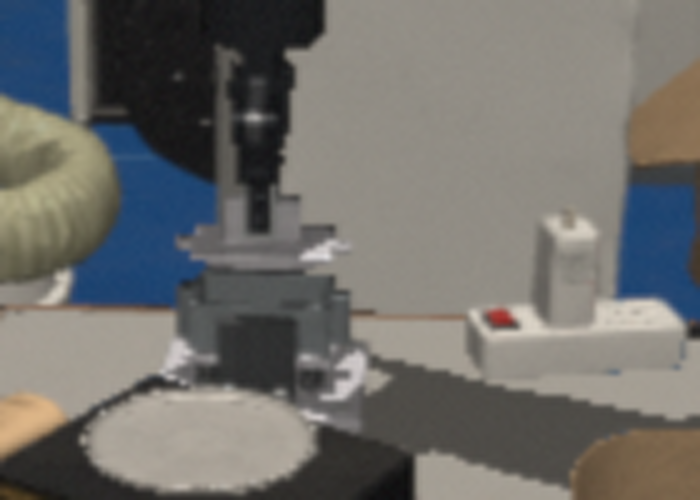

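The cover sits centred over the case (plate at crop (265,245), case at (270,320)). I'll lower it gently and watch the force.

```bash
python3 -m handwheel '[0,-0.0005,0.01,0,0,0,0,-0.0005,0.017,0,0,0,0,-0.0005,0.021,0,0,0,0,-0.0005,0.025,0,0,0,0,-0.0005,0.025,0,0,0]'
python3 -c "
from h import *
go((568.3,-300.9,82.5),88)"
```

```text
t: 6.55
tcp_pos: [568.4, -301.2, 85.5]
eef_rot: [0.0, 0.719, 0.695, 0.0]
wrist_force: [-0.2, 0.0, -2.2]
finger_gap: 0.17
t 6.55 tcp [ 568.4 -301.2   85.5] F [-0.2  0.  -2.2] gap 0.17
shift [ 0.0003 -0.0001  0.003 ] rv [0.04 0.   0.1 ]
```

The lip entered the mouth with no contact. Next I'll seat the cover in small steps.

```bash
python3 -m handwheel '[0,0,0.001,0,0,0,0,0,0.002,0,0,0,0,0,0.003,0,0,0,0,0,0.003,0,0,0,0,0,0.003,0,0,0]'
python3 -m handwheel '[0,0,0.0005,0,0,0,0,0,0.001,0,0,0,0,0,0.001,0,0,0,0,0,0.001,0,0,0]'
```

```text
t: 7.05
tcp_pos: [568.5, -301.2, 82.6]
eef_rot: [0.0, 0.719, 0.695, 0.0]
wrist_force: [-0.4, 0.2, -3.2]
finger_gap: 0.173
t: 7.45
tcp_pos: [568.5, -301.3, 82.0]
eef_rot: [0.0, 0.719, 0.695, 0.0]
wrist_force: [-1.9, 1.1, 3.6]
finger_gap: 0.173
```

Contact is at a TCP height of about 82.3, as predicted. I'll press in stages, aiming for Fz of about 12 N at a TCP height of about 73.5.

```bash
python3 -m handwheel '[0,0,0.001,0,0,0,0,0,0.002,0,0,0,0,0,0.003,0,0,0,0,0,0.004,0,0,0,0,0,0.004,0,0,0,0,0,0.004,0,0,0]'
python3 -c "
from h import *
go((568.3,-300.9,73.5),88); print(sensors.state()['moment'])"
```

```text
t: 8.05
tcp_pos: [568.5, -301.3, 78.3]
eef_rot: [0.0, 0.719, 0.695, 0.0]
wrist_force: [-4.3, 2.5, 6.7]
finger_gap: 0.173
t 8.05 tcp [ 568.5 -301.3   78.3] F [-4.3  2.5  6.7] gap 0.173
shift [ 0.0004 -0.0002  0.0048] rv [0.06 0.01 0.1 ]
[0.25759422 0.46212069 0.00883443]
```

Fz matches a 3.9 mm travel. A side force of about 5 N, directed toward the base, is building up, so I'll ease that way while pressing on.

```bash
python3 -m handwheel '[0.0003,-0.0005,0.001,0,0,0,0.0005,-0.001,0.002,0,0,0,0.0005,-0.001,0.003,0,0,0,0.0005,-0.001,0.003,0,0,0,0.0005,-0.001,0.003,0,0,0]'
python3 -c "
from h import *
go((568.3,-300.9,73.5),88); print(sensors.state()['moment'])"
```

```text
t: 8.55
tcp_pos: [568.5, -301.3, 76.3]
eef_rot: [0.002, 0.719, 0.695, 0.001]
wrist_force: [-1.4, 0.6, 8.0]
finger_gap: 0.17
t 8.55 tcp [ 568.5 -301.3   76.3] F [-1.4  0.6  8. ] gap 0.17
shift [ 0.0004 -0.0002  0.0028] rv [0.18 0.07 0.1 ]
[ 0.17374258  0.29803319 -0.05521803]
```

```bash
python3 -m handwheel '[0.0006,-0.0011,0.001,-0.1,0,0,0.0007,-0.0013,0.002,-0.1,0,0,0.0007,-0.0013,0.003,-0.1,0,0,0.0007,-0.0013,0.0038,-0.1,0,0,0.0007,-0.0013,0.0038,-0.1,0,0,0.0007,-0.0013,0.0038,-0.1,0,0]'
python3 -c "
from h import *
go((568.3,-300.9,73.5),88); print(sensors.state()['moment'])"
```

```text
t: 9.15
tcp_pos: [568.6, -301.3, 73.8]
eef_rot: [0.004, 0.719, 0.695, 0.002]
wrist_force: [-1.3, 1.7, 11.6]
finger_gap: 0.173
t 9.15 tcp [ 568.6 -301.3   73.8] F [-1.3  1.7 11.6] gap 0.173
shift [ 0.0004 -0.0003  0.0003] rv [0.43 0.15 0.1 ]
[ 0.21498773  0.50528242 -0.03685132]
```

Fz is 11.6 N, so about 13.8 N bears on the case and travel is about 8.8 mm. I'll check level, fit and steadiness.

```bash
python3 - <<'E'
from h import *
p,d,K,V=cap('wrist'); save('w3.png',p); W=cloud(d,K,V)
p2,d2,K2,V2=cap('side'); save('s3.png',cv2.resize(p2[110:210,200:340],None,fx=5,fy=5,interpolation=cv2.INTER_CUBIC)); S=cloud(d2,K2,V2)
m=(abs(W[...,0]-545)<70)&(abs(W[...,1]+301)<29)&(abs(W[...,1]+301)>14)&(abs(W[...,2]-69)<8)
Q=W[m]; c=np.linalg.lstsq(np.c_[Q[:,0]-566,Q[:,1]+301,np.ones(len(Q))],Q[:,2],rcond=None)[0]; print('plate',len(Q),c)
Q=W[(abs(W[...,0]-566)<22)&(abs(abs(W[...,1]+301)-43)<4)&(abs(W[...,2]-69)<8)]; print('cheeks',len(Q),np.median(Q[:,2]) if len(Q) else '')
Q=W[(abs(W[...,0]-566)<70)&(abs(W[...,1]+301)<34)&(abs(W[...,2]-69)<4)]; print(cv2.minAreaRect(Q[:,:2].astype(np.float32)))
for i in range(3): cams.capture('top'); go((568.3,-300.9,73.5),88)
E
```

```text
plate 5585 [8.51792942e-03 1.76426180e-04 6.95209347e+01]
cheeks 2470 68.94317541978972
((566.5559692382812, -301.8475646972656), (60.25666046142578, 115.21400451660156), 87.67188262939453)
t 9.3 tcp [ 568.6 -301.3   73.9] F [-1.7  0.3 10.9] gap 0.176
shift [ 0.0003 -0.0003  0.0004] rv [0.43 0.15 0.11]
t 9.35 tcp [ 568.6 -301.3   73.9] F [-1.   1.4 11.8] gap 0.168
shift [ 0.0003 -0.0003  0.0004] rv [0.43 0.15 0.11]
t 9.4 tcp [ 568.6 -301.3   73.9] F [-0.4  2.  11.1] gap 0.175
shift [ 0.0004 -0.0003  0.0004] rv [0.43 0.15 0.1 ]
```

View pics/s3.png

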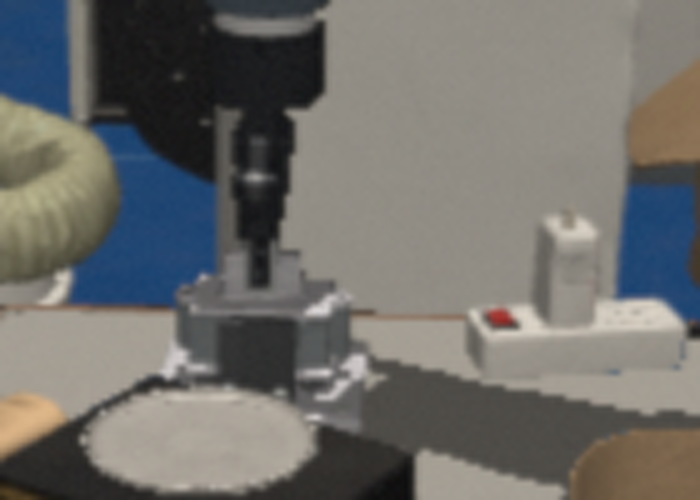

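View pics/w3.png

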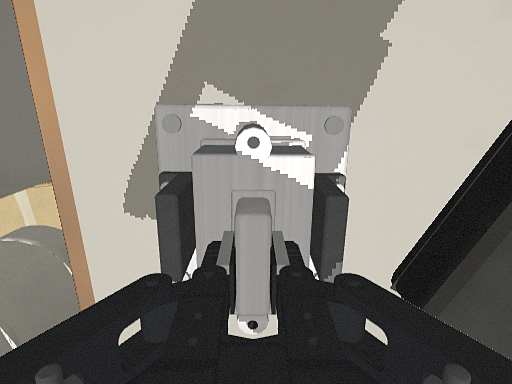

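The pictures show the cover flush between the cheeks and closed all round on the case. The plate is at z 69.5 and the cheeks at 68.9, with a tilt of 0.009 rad, and the push is steady. I'm handing in.

```bash
python3 -c "
from rig import arm
print(arm.sign_off())"
```

```text
the job is handed in; nothing more can be done
None
```

I fitted the longer cover into the case mouth and pressed it straight down by its rib. I handed in at about 9.4 s with the gripper still holding and pushing. No verdict was reported.

The last checks before handing in all agreed:
- **Level:** the cover's flat top measured 69.5 mm and the cheek tops 68.9 mm, so they are level within about 0.6 mm. Cover tilt was about 0.009 rad.
- **Fit:** the cover's centre measured (566.6, -301.8) and the case mouth about (566.5, -301.3). They are square to within about 0.01 rad. The case pose comes from earlier fits from the top and side cameras, which differed by about 1.5 mm.
- **Push:** the wrist showed a steady 11 to 12 N upward. That puts about 13 to 14 N on the case and the nest 8 to 9 mm down, well short of its stop.
- **Side force:** it reached about 5 N partway down. I eased it off, and it was about 2 N at the end.

The arm never went near the shorter cover and crossed well above the cup, but I did not re-measure either one at the end.

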